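# Shut and lock the transport box with its T-key

## Task

Gently lower the hinged lid of the steel transport box until it is fully shut, without letting it slam. Then take the T-key from its white rest, pass its head down through the slot in the lid's tongue and the plate below until its collar sits on the lid, give it a quarter turn to lock, and let go, leaving it upright there. Leave the other things on the counter where they are.

Things in the scene. Friction and masses are not known exactly. Their poses are not given: they have to be found in the camera images.
- slot (a point): Centre of the lock slot of the steel box, at the height of the shut lid's top face, 86 mm above the counter; it stays put when the lid is open. z up; y = slot's long direction, parallel to the hinge; x points from the slot across the box to the hinge, 160 mm away. Slot 52 mm along y, 19 mm along x, cut through the lid's tongue (6 mm thick) and the box's plate under it (6 mm)
- box: Steel transport box, fixed: 130 (x) x 180 (y) x 80 mm high; origin at the middle of its underside, axes as the slot's. On its -x wall sticks out a plate, 100 wide, 60 long, 74 to 80 mm above the counter, with the slot, centre 30 mm from the wall. Below the plate is free space for the key's head to turn. Hinge along the top of its +x wall
- lid_hinge (a point): Middle of the hinge line, 80 mm above the counter, turning with the lid: y = hinge line, -x along the lid to its free edge, z = outward normal of its outer (top) face. The lid is a flat steel plate from z = 0 to 6 mm: 180 mm wide out to 130 mm from the hinge, then a tongue 100 mm wide out to 190 mm, its slot centred at 160 mm
- lid (a joint): Opening angle of the lid, rad: 0 fully shut, 1.57 upright, at most 1.7. It starts between 1.2 and 1.5, leaning over the box; its outer face looks up and away from the slot. The hinge is stiff: the lid stays wherever it is left; 2 to 5 N on the tongue moves it, and it must be pushed all the way down
- key_mid (a point): Centre of the T-key, half-way up its 95 mm, on its axis; about 0.2 kg. It stands upright in the rest, head down. z up the key, x = long direction of both the head and the grip bar. The middle of the grip bar is 37.5 mm above this point, the collar's underside 18.5 mm below it. Locked, this point is 18.5 mm above the slot point and x is square to the slot's y
- key: The same T-key, same axes, origin under its head. Heights in mm: steel head 0 to 12, 46 long x 13 wide (lowest 5 mm only 38 x 8, a lead-in); shaft 12 to 29, 12 diameter; round collar 29 to 35, 44 diameter; shaft 35 to 77, 16 diameter; black grip bar 75 to 95, 80 long (x) x 16 wide
- rest: White plastic block, 100 (x) x 60 x 40 mm high, fixed, that holds the key; origin at the middle of its underside. The key hangs by its collar on the block's top, its head in a pocket 55 (x) x 22 mm, 33 mm deep. Lift the key straight up at least 35 mm to free it
- shaker: Bystander, loose: clear jar with a steel cap, 64 mm across, 85 mm tall; origin at its underside. Leave it where it is
- tamper: Bystander, loose: wooden tamper with a round foot, 56 mm across, 115 mm tall; origin at its underside. Leave it where it is
- bowl: Bystander, loose: blue ceramic bowl, 110 mm across, 50 mm tall; origin at its underside. Leave it where it is
- sauce: Bystander, loose: amber bottle, 64 mm across, 170 mm tall; origin at its underside. Leave it where it is
- timer: Bystander, loose: white kitchen timer, 35 x 75 x 70 mm; origin at its underside. Leave it where it is
- paddle: Bystander, loose: black-handled spatula lying flat; origin at its underside. Leave it where it is
There are look-alikes about, which are no part of the job. Leave any purple look-alike of the key alone.

How it is judged:
By the outcome, as a careful person would: the job done as asked, in the order asked, and still so for the second after the job is handed in, with the robot touching nothing.
It also fails if it takes over 64 s, if anything falls off the work surface, if the arm or the gripper's body presses on something with over 40 N, if the wrist force passes 120 N, or if a joint passes its speed limit or range.

## Robot

A 7-joint arm with a two-finger parallel gripper is mounted at the origin on the work surface. World frame = base frame: x ahead of the robot, y to its left, z up, the work surface at z = 0. Lengths are in m, angles in rad, forces in N, time in s.
With the tool pointing down it reaches from about 0.4 to 0.875 m from the base axis. Payload 19.3 kg.
Tool frame: the origin (TCP) lies at the centre of the arm's flange, where the gripper is bolted on; the fingertips stand 173 mm ahead of it and the grasp point (between the pads) lies 155 mm ahead of it (bot.grip_point_offset is the distance from the TCP to the grasp point, in m); z points along the fingers, x is the direction in which the jaws open and shut, and the axes are right-handed (so a half turn about z gives the same grasp; the last joint's range is limited). The gripper opens to 85 mm and grips with 20 to 120 N. Pads are 22 mm wide; open, the fingers measure 114 mm over their backs; the gripper's body (76 mm by 85 mm) begins 54 mm behind the grasp point. The pads swing forward as they close: fully open they stand 13 mm farther back than shut.
Start: joints at [-1.335, 0.521, -0.036, 1.599, 0.021, 1.021, -0.113], TCP at [0.188, 0.596, 0.405] pointing down, gripper open.
Joint ranges: [-2.91, 2.91], [-0.3, 2.13], [-1.5, 1.42], [0.17, 2.43], [-1.26, 4.41], [0.16, 1.93], [-2.52, 2.52]. Speed limits (rad/s): [1.89, 1.89, 2.39, 2.39, 3.01, 3.01, 3.01].

## Interface

Orientations are given as [roll, pitch, yaw] about the fixed x, y, z axes, in that order (R = Rz(yaw) Ry(pitch) Rx(roll)).
In Python, from workcell import bot gives the robot as it stands.
- The arm moves only by the tool step_arm, never from a script. Its argument "plan" is a list that holds one entry, the list of rows, each a list of 4 numbers: the shift along the world's x, y, z in cm, then the turn about the world's z in rad. A call has 1 to 12 rows; each row is the pose to reach, as a shift and turn from the pose measured when the call began; what a row does not reach only later rows make up. A row lasts 1/12 s, in which the tool goes at most 41.7 mm and 7.16 degrees, less where a joint would pass 70% of its speed; a pose out of reach is approached as far as the arm can. A call with a gripper value outside its range is refused whole. "jaw" is the closure, from 0 (fully open) to 1 (shut), set as the call begins (left out, the last holds). The fingers move at their own pace and stop on an object; "force" is the grip in N (left out, the last holds). Time passes only in rows, so rows that repeat a pose let the fingers close. It gives the time, the measured TCP pose, the force and the opening at its end, in the units of the state.
- bot.observe(): the state, without advancing time (a new reading comes with each control period).
- bot.grab_frame(name): name is "scene" or "top" or "wrist"; returns a dict with "pixels" (480x640x3 uint8, blue, green, red), "mtx" (3x3 intrinsics, pixels), "R" (3x3) and "t" (3): a world point X has camera coordinates R X + t. Camera axes: x right, y down, z forward; pixel columns grow to the right and rows downward; lengths in m; the calibration is good to about 2 mm. A picture is of the moment at which its call begins. There is no depth.
- bot.job_done(): hands the job in, once; it reports no verdict.
The state is a dict: "clock": time; "qpos": joint angles; "qd": joint speeds; "joint_efforts": joint torques, N m; "position": TCP position; "tool_rot": TCP orientation; "force": force on the tool from outside, world axes, zero at the start; "moment": the same for the moment, N m; "grip_width": finger opening in m.
Only numpy, scipy, OpenCV 4.12 (cv2) and the standard library are available. Lean on these libraries where they do the work, as an engineer would, in place of code of your own. Each camera call takes 0.05 s, during which the arm holds its last target.

## Working session

There is one attempt and no reset: what is moved stays moved. The work goes in short steps, Python scripts to look and compute and a tool call to move; the robot and the scene stay as the last step left them, time stands still between calls to the robot, and variables do not carry over. Pictures are saved under pics/ and viewed, and the job is handed in when it is done.

Besides the shell and the picture viewer there is one more tool, called after "Emit:" as name(argument=value, ...), one argument or row to a line, values as JSON. step_arm: Moves the arm, as the interface text tells. Its arguments: {"type":"object","properties":{"plan":{"type":"array"},"jaw":{"type":"number"},"force":{"type":"number"}},"required":["plan"]}

```bash
mkdir -p pics; ls; python3 - <<'E'
from workcell import bot
import cv2
print(bot.observe())
for n in ["scene","top","wrist"]:
    f=bot.grab_frame(n); cv2.imwrite(f"pics/{n}0.png",f["pixels"]); print(n,f["mtx"].tolist(),f["R"].round(4).tolist(),f["t"].round(4).tolist())
E
```

```text
pics
{'clock': 0.0, 'qpos': array([-1.33519852,  0.52204108, -0.03631396,  1.59999722,  0.02119019,
        1.02110061, -0.11277504]), 'qd': array([ 1.99105463e-03, -1.62724878e-04, -1.31359000e-03, -9.19285964e-04,
        2.78512192e-05, -1.30162480e-03, -5.07097603e-04]), 'joint_efforts': array([-3.54304193e-04, -9.27092099e+01,  1.97929122e+00, -3.69960880e+01,
        1.77728443e-02,  7.52110442e-03,  8.10458090e-06]), 'position': array([0.18814444, 0.5958657 , 0.40411276]), 'tool_rot': array([3.14151142e+00, 1.15877299e-03, 1.26499648e+00]), 'force': array([ 0.1861996 , -0.20249291,  0.18900113]), 'moment': array([0.01922791, 0.02789245, 0.00439828]), 'grip_width': 0.08557266574504332}
scene [[595.4846783459813, 0.0, 330.867881126547], [0.0, 595.4846783459813, 239.95437008606743], [0.0, 0.0, 1.0]] [[0.8766, 0.4813, -0.0032], [0.2495, -0.4601, -0.8521], [-0.4116, 0.7461, -0.5234]] [-0.4774, -0.0751, 1.5661]
top [[525.8294822459764, 0.0, 322.3561006245464], [0.0, 525.8294822459764, 237.7348713154373], [0.0, 0.0, 1.0]] [[-0.0283, -0.9995, 0.0123], [-0.9962, 0.0272, -0.0822], [0.0818, -0.0146, -0.9965]] [-0.0134, 0.5715, 1.104]
wrist [[416.5071877573456, 0.0, 323.82153868515854], [0.0, 416.5071877573456, 242.9450787534918], [0.0, 0.0, 1.0]] [[0.3001, 0.9539, -0.0007], [0.9024, -0.2836, 0.3245], [0.3093, -0.0981, -0.9459]] [-0.6248, -0.0418, 0.3811]
```

View pics/scene0.png

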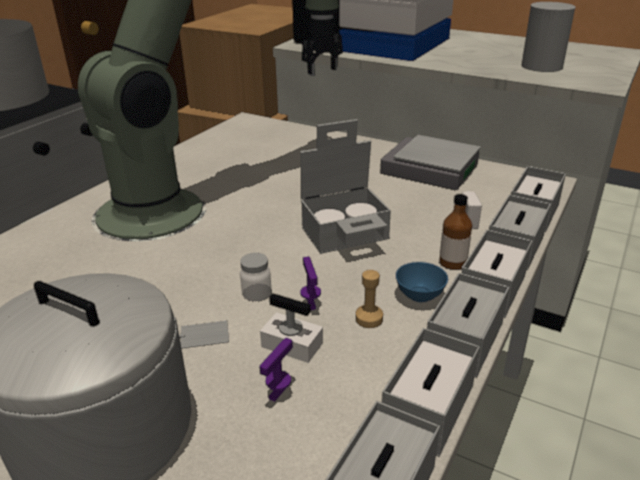

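View pics/top0.png

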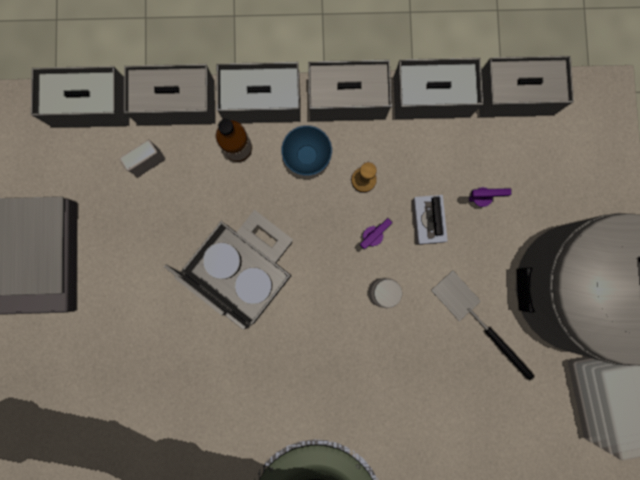

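View pics/wrist0.png

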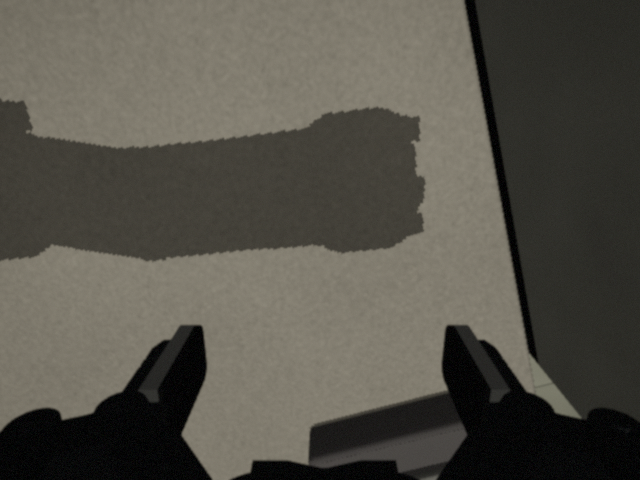

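The top view shows the box around (235,275) with its plate and slot near (265,233). The lid's hinge side is at the lower left, and the rest with the black grip is at (430,218). The purple decoys are at (375,235) and (485,196). I'll enlarge these areas.

```bash
python3 - <<'E'
import cv2
t=cv2.imread("pics/top0.png"); s=cv2.imread("pics/scene0.png")
def c(im,x,y,w,h,k,n): cv2.imwrite(n,cv2.resize(im[y:y+h,x:x+w],None,fx=k,fy=k,interpolation=cv2.INTER_CUBIC))
c(t,155,200,150,135,5,"pics/t_box.png")
c(t,350,150,160,110,5,"pics/t_key.png")
c(s,280,110,130,160,4,"pics/s_box.png")
c(s,230,240,130,170,4,"pics/s_key.png")
E
```

```text
(no output)
```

View pics/t_box.png

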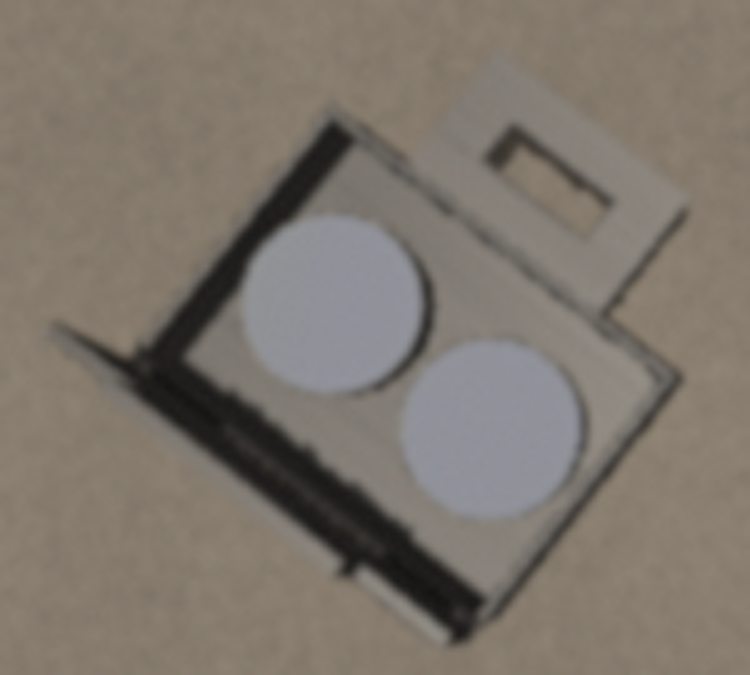

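View pics/t_key.png

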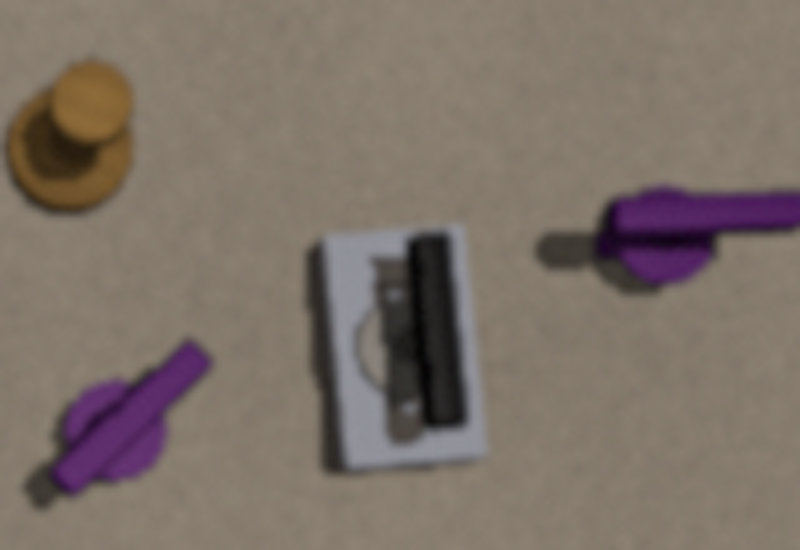

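View pics/s_box.png

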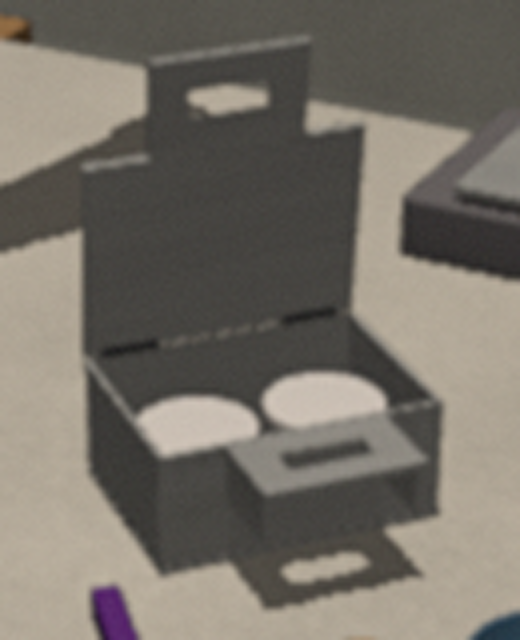

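View pics/s_key.png

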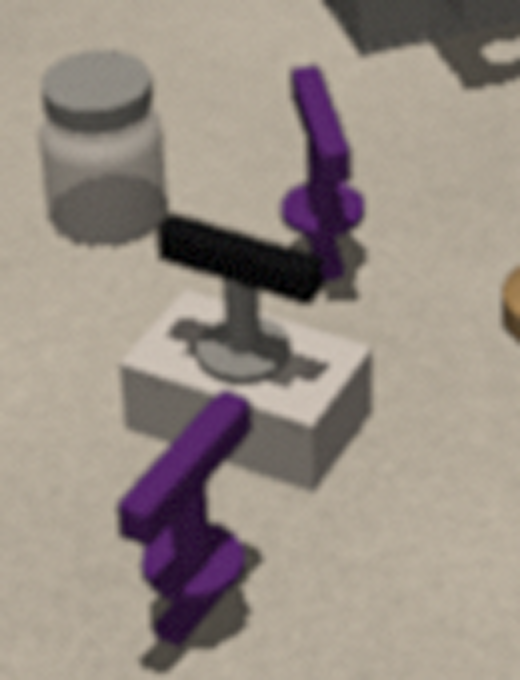

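```bash
cat > h.py <<'E'
import numpy as np,cv2
from scipy.optimize import least_squares
T=dict(K=np.array([[525.8294822459764,0,322.3561006245464],[0,525.8294822459764,237.7348713154373],[0,0,1]]))
def cams():
    from workcell import bot
    return {n:bot.grab_frame(n) for n in("top","scene")}
def proj(f,X):
    c=np.atleast_2d(X)@np.array(f["R"]).T+np.array(f["t"]); p=c@np.array(f["mtx"]).T
    return p[:,:2]/p[:,2:]
def place(P,x,y,yaw):
    P=np.atleast_2d(P)
    c,s=np.cos(yaw),np.sin(yaw)
    return np.c_[x+c*P[:,0]-s*P[:,1],y+s*P[:,0]+c*P[:,1],P[:,2]]
E
python3 - <<'E'
from h import *
F=cams(); import pickle; pickle.dump(F,open("F.pkl","wb"))
tb=lambda x,y:(x/5+155,y/5+200); tk=lambda x,y:(x/5+350,y/5+150)
sb=lambda x,y:(x/4+280,y/4+110); sk=lambda x,y:(x/4+230,y/4+240)
B=[("top",tb(333,105),(-65,-90,80)),("top",tb(680,377),(-65,90,80)),("top",tb(500,58),(-125,-50,80)),("top",tb(687,208),(-125,50,80)),("top",tb(488,620),(65,90,80)),
("top",tb(515,125),(-104.5,-26,80)),("top",tb(612,203),(-104.5,26,80)),("top",tb(488,160),(-85.5,-26,80)),
("scene",sb(160,457),(-65,90,80)),("scene",sb(440,403),(-65,-90,80)),("scene",sb(268,495),(-125,50,80)),("scene",sb(427,459),(-125,-50,80)),("scene",sb(165,573),(-65,90,0)),("scene",sb(437,513),(-65,-90,0))]
def fit(B,x0):
    P=np.array([b[2] for b in B])/1000.
    def r(v):
        W=place(P,*v); return np.concatenate([proj(F[b[0]],w)[0]-b[1] for b,w in zip(B,W)])
    s=least_squares(r,x0,loss="soft_l1"); print(s.x.round(4),r(s.x).reshape(-1,2).round(1).tolist()); return s.x
b=fit(B,[.6,.2,2.5])
print("slot",place([-.095,0,.086],*b),"hinge",place([.065,0,.08],*b))
# lid
L=[("scene",sb(150,65),(190,50)),("scene",sb(310,42),(190,-50)),("scene",sb(362,127),(130,-90)),("scene",sb(84,168),(130,90)),("top",tb(345,572),(190,50)),("top",tb(52,328),(190,-50))]
def rl(a,n):
    o=[]
    for c,p,(d,y) in L:
        o.append(proj(F[c],place([[.065-d/1e3*np.cos(a)+n*np.sin(a),y/1e3,.08+d/1e3*np.sin(a)+n*np.cos(a)]],*b))[0]-p)
    return np.concatenate(o)
for n in(0,.003,.006):
    s=least_squares(lambda v:rl(v[0],n),[1.35]);print(n,s.x,rl(s.x[0],n).reshape(-1,2).round(1).tolist())
Rk=[("top",tk(322,237),(50,30,40)),("top",tk(463,225),(50,-30,40)),("top",tk(487,458),(-50,-30,40)),("top",tk(345,470),(-50,30,40)),
("scene",sk(122,368),(-50,30,40)),("scene",sk(372,352),(50,-30,40)),("scene",sk(314,428),(-50,-30,40))]
k=fit(Rk,[.65,-.2,0])
K=[("top",tk(408,237),(40,8,106)),("top",tk(447,232),(40,-8,106)),("top",tk(466,422),(-40,-8,106)),("top",tk(428,427),(-40,8,106))]
fit(K,k)
# purples / jar rough at z
for nm,p,z in [("pur1 bar",tk(135,415),.08),("pur2",tk(720,210),.08),("tamp",tk(95,100),.115),("jar",(387,292),.085),("bottle",(228,128),.17),("bowl",(307,150),.04)]:
    f=F["top"]; d=np.array(f["R"]).T@np.linalg.solve(np.array(f["mtx"]),np.array([*p,1.])); c=-np.array(f["R"]).T@f["t"]
    print(nm,(c+d*(z-c[2])/d[2]).round(3))
E
```

```text
[0.4997 0.1476 2.4611] [[-0.5, -0.4], [0.1, -1.1], [-0.2, -2.3], [1.2, -2.7], [-1.1, 2.0], [-0.1, -0.7], [0.7, -0.9], [-0.5, -0.4], [-1.2, -0.7], [-0.1, -1.8], [-1.4, -1.1], [-0.6, -0.8], [-1.9, 0.0], [-1.0, -0.3]]
slot [[0.57359172 0.08788145 0.086     ]] hinge [[0.44922475 0.18854354 0.08      ]]
0 [1.47850441] [[-1.3, -1.2], [-1.2, -1.4], [-0.4, -1.8], [-1.5, -0.6], [1.0, -2.0], [12.2, 9.9]]
0.003 [1.46225974] [[-1.3, -1.2], [-1.1, -1.4], [-0.6, -2.0], [-1.6, -0.8], [1.0, -2.1], [12.2, 9.9]]
0.006 [1.44594997] [[-1.3, -1.2], [-1.1, -1.4], [-0.7, -2.2], [-1.7, -1.0], [1.1, -2.1], [12.3, 9.9]]
[ 0.6036 -0.2604  0.1108] [[-1.2, 0.2], [-1.7, -1.2], [0.9, -1.5], [1.4, -0.0], [13.8, -20.7], [-14.0, 16.0], [-49.1, -16.9]]
[ 0.6018 -0.2594  0.0552] [[-0.1, -1.0], [-0.0, -0.6], [0.3, 1.0], [-0.1, 0.6]]
pur1 bar [ 0.573 -0.14   0.08 ]
pur2 [ 0.651 -0.385  0.08 ]
tamp [ 0.696 -0.125  0.115]
jar [ 0.453 -0.155  0.085]
bottle [0.772 0.146 0.17 ]
bowl [ 0.759 -0.002  0.04 ]
```

```bash
python3 - <<'E'
from h import *
import pickle; F=pickle.load(open("F.pkl","rb"))
tk=lambda x,y:(x/5+350,y/5+150); sk=lambda x,y:(x/4+230,y/4+240)
def fit(B,x0):
    P=np.array([b[2] for b in B])/1000.
    def r(v):
        W=place(P,*v); return np.concatenate([proj(F[b[0]],w)[0]-b[1] for b,w in zip(B,W)])
    s=least_squares(r,x0,loss="soft_l1"); print(s.x.round(4),r(s.x).reshape(-1,2).round(1).tolist()); return s.x
k=fit([("top",tk(322,237),(50,30,40)),("top",tk(463,225),(50,-30,40)),("top",tk(487,458),(-50,-30,40)),("top",tk(345,470),(-50,30,40)),
("scene",sk(122,368),(-50,-30,40)),("scene",sk(372,352),(50,30,40)),("scene",sk(314,428),(50,-30,40)),("scene",sk(190,292),(-50,30,40))],[.6,-.26,.05])
fit([("top",tk(408,237),(40,8,106)),("top",tk(447,232),(40,-8,106)),("top",tk(466,422),(-40,-8,106)),("top",tk(428,427),(-40,8,106)),
("scene",sk(160,238),(-40,-8,86)) ,("scene",sk(308,302),(40,-8,86)),("scene",sk(323,263),(40,8,106)),("scene",sk(172,213),(-40,8,106))],k)
b=[.4997,.1476,2.4611]
for a in np.arange(1.46,-.01,-.0913):
    d,n=.14,.006
    p=place([[.065-d*np.cos(a)+n*np.sin(a)+.011,0,.08+d*np.sin(a)+n*np.cos(a)+.173]],*b)[0]
    print(round(a,3),p.round(4))
E
```

```text
[ 0.6052 -0.2614  0.0514] [[0.5, -1.5], [0.2, -1.3], [0.1, -1.3], [0.3, -1.5], [-0.7, -2.5], [-0.1, -2.3], [-0.6, -1.7], [-1.2, -1.9]]
[ 0.6026 -0.2595  0.0351] [[0.3, -1.5], [0.4, -1.0], [-0.1, 0.7], [-0.5, 0.2], [-1.3, 3.8], [0.1, 0.1], [0.4, -4.1], [-0.3, -3.5]]
1.46 [0.448  0.1894 0.3928]
1.369 [0.4579 0.1814 0.3914]
1.277 [0.4676 0.1736 0.3888]
1.186 [0.4771 0.1659 0.385 ]
1.095 [0.4863 0.1584 0.3802]
1.004 [0.4952 0.1513 0.3743]
0.912 [0.5035 0.1445 0.3674]
0.821 [0.5114 0.1381 0.3595]
0.73 [0.5186 0.1323 0.3508]
0.638 [0.5252 0.1269 0.3412]
0.547 [0.5311 0.1221 0.3309]
0.456 [0.5363 0.118  0.32  ]
0.364 [0.5406 0.1145 0.3085]
0.273 [0.5442 0.1116 0.2965]
0.182 [0.5468 0.1095 0.2842]
0.091 [0.5486 0.108  0.2716]
-0.001 [0.5494 0.1073 0.2589]
```

Emit:
step_arm(
  plan=[
    [[0.8,-1.4,0,-0.03],[2.4,-4.2,0,-0.06],[4.5,-7.6,0,-0.1],[6.8,-11.4,-0.2,-0.14],[9.1,-15.2,-0.4,-0.18],[11.4,-19,-0.5,-0.22],[13.7,-22.8,-0.7,-0.26],[16,-26.6,-0.8,-0.3],[18.2,-30.4,-1,-0.34],[20.2,-34,-1.1,-0.375],[21.8,-36.6,-1.1,-0.375],[22.6,-37.9,-1.1,-0.375]],
  ],
  jaw=1,
  force=40,
)

```text
clock: 1.25
position: [0.4158, 0.2126, 0.3936]
tool_rot: [3.14, 0.001, 0.886]
force: [-0.9, -0.5, 1.0]
grip_width: 0.0004
```

Emit:
step_arm(
  plan=[
    [[0.8,-0.6,0,0],[1.7,-1.2,0,0],[2.3,-1.7,-0.1,0],[2.7,-2.0,-0.1,0],[3.0,-2.2,-0.1,0],[3.2,-2.3,-0.1,0],[3.5,-2.5,-0.1,0],[3.7,-2.7,-0.2,0],[3.9,-2.9,-0.2,0],[4.2,-3.1,-0.2,0],[4.4,-3.3,-0.3,0],[4.7,-3.5,-0.3,0]],
  ],
)

```text
clock: 2.25
position: [0.463, 0.1775, 0.3905]
tool_rot: [3.141, 0.001, 0.886]
force: [-3.0, 2.7, -1.3]
grip_width: 0.0001
```

```bash
cat > look.py <<'E'
import sys
from h import *
import pickle
n,cam,x,y,w,h,k=sys.argv[1],sys.argv[2],*map(int,sys.argv[3:8])
from workcell import bot
f=bot.grab_frame(cam); pickle.dump(f,open(f"pics/{n}.pkl","wb"))
cv2.imwrite(f"pics/{n}.png",cv2.resize(f["pixels"][y:y+h,x:x+w],None,fx=k,fy=k,interpolation=cv2.INTER_CUBIC))
E
python3 look.py s1 scene 270 0 160 270 2
```

```text
(no output)
```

View pics/s1.png

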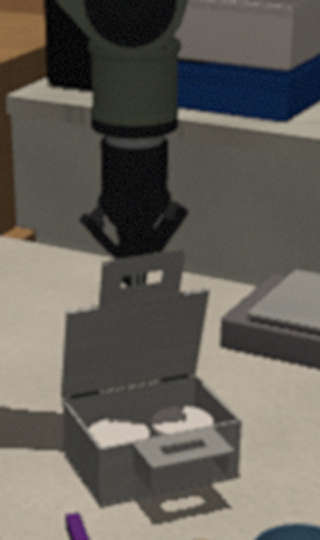

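The fingers are pushing on the back of the tongue at about 4 N, and the lid is following. I'll continue along the arc.

Emit:
step_arm(
  plan=[
    [[0.3,-0.3,-0.1,0],[0.6,-0.5,-0.2,0],[1.0,-0.8,-0.3,0],[1.3,-1.0,-0.5,0],[1.6,-1.3,-0.6,0],[1.9,-1.5,-0.8,0],[2.2,-1.8,-1.0,0],[2.5,-2.0,-1.2,0],[2.8,-2.2,-1.4,0],[3.1,-2.5,-1.6,0],[3.4,-2.7,-1.8,0],[3.65,-2.95,-2.0,0]],
  ],
)

```text
clock: 3.3
position: [0.5002, 0.1474, 0.3702]
tool_rot: [3.14, 0.001, 0.885]
force: [-0.8, 3.2, 0.0]
grip_width: 0.0001
```

Emit:
step_arm(
  plan=[
    [[0.3,-0.2,-0.2,0],[0.55,-0.45,-0.5,0],[0.8,-0.65,-0.8,0],[1.05,-0.85,-1.05,0],[1.3,-1.05,-1.35,0],[1.55,-1.25,-1.65,0],[1.8,-1.45,-1.95,0],[2.0,-1.6,-2.25,0],[2.25,-1.8,-2.55,0],[2.45,-1.95,-2.85,0],[2.65,-2.15,-3.2,0],[2.85,-2.3,-3.5,0]],
  ],
)

```text
clock: 4.3
position: [0.5288, 0.1243, 0.3348]
tool_rot: [3.141, 0.001, 0.885]
force: [-1.9, 0.5, 0.7]
grip_width: 0.0
```

```bash
python3 look.py s2 scene 270 0 160 270 2
```

```text
(no output)
```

View pics/s2.png

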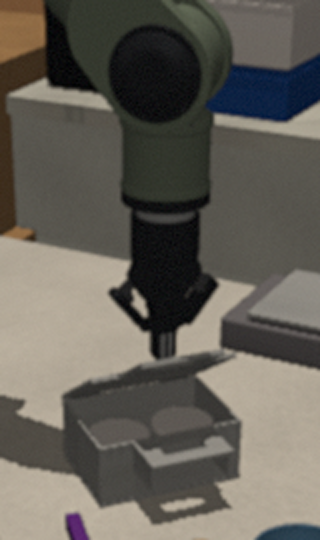

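The lid is about a third open, with the fingertips on top of it. I'll continue down.

Emit:
step_arm(
  plan=[
    [[0.2,-0.15,-0.35,0],[0.4,-0.3,-0.75,0],[0.6,-0.45,-1.1,0],[0.75,-0.6,-1.5,0],[0.9,-0.75,-1.9,0],[1.05,-0.85,-2.3,0],[1.2,-1.0,-2.7,0],[1.35,-1.1,-3.1,0],[1.45,-1.2,-3.5,0],[1.55,-1.3,-3.9,0],[1.65,-1.4,-4.3,0],[1.75,-1.45,-4.7,0]],
  ],
)

```text
clock: 5.35
position: [0.5466, 0.1094, 0.2869]
tool_rot: [3.141, 0.002, 0.885]
force: [-1.4, 0.5, 1.8]
grip_width: -0.0002
```

Emit:
step_arm(
  plan=[
    [[0.1,-0.05,-0.3,0],[0.15,-0.1,-0.6,0],[0.2,-0.15,-0.85,0],[0.25,-0.2,-1.1,0],[0.3,-0.2,-1.35,0],[0.3,-0.2,-1.6,0],[0.3,-0.25,-1.8,0],[0.3,-0.25,-2.0,0],[0.3,-0.25,-2.15,0],[0.3,-0.25,-2.3,0],[0.3,-0.25,-2.4,0],[0.3,-0.25,-2.5,0]],
  ],
)

```text
clock: 6.35
position: [0.5496, 0.1069, 0.2618]
tool_rot: [3.141, 0.002, 0.885]
force: [1.1, -1.0, 0.6]
grip_width: 0.0001
```

Emit:
step_arm(
  plan=[
    [[0,0,-0.1,0],[0,0,-0.2,0],[0,0,-0.3,0],[0,0,-0.3,0]],
  ],
)

```text
clock: 6.68
position: [0.5496, 0.1068, 0.2594]
tool_rot: [3.141, 0.001, 0.885]
force: [-3.1, -0.5, 12.0]
grip_width: -0.0
```

```bash
python3 look.py s3 scene 270 100 160 170 4
```

```text
(no output)
```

View pics/s3.png

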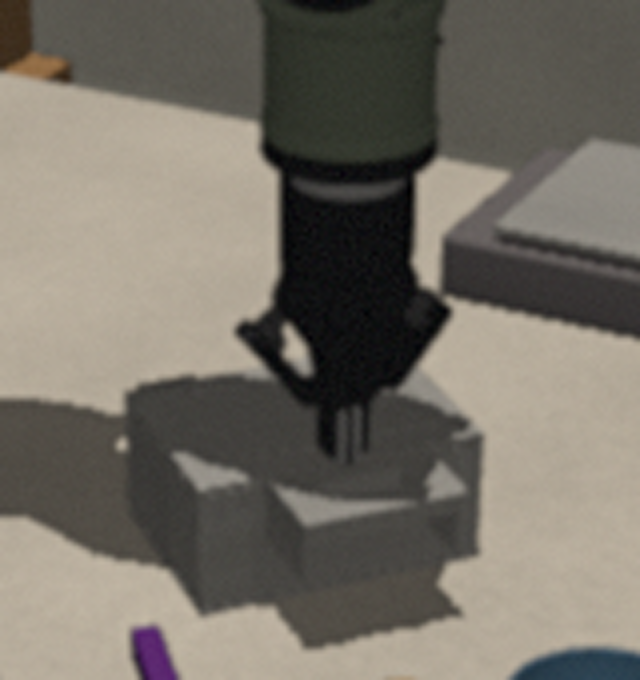

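Emit:
step_arm(
  plan=[
    [[0,0,-0.1,0],[0,0,-0.2,0],[0,0,-0.2,0]],
  ],
)

```text
clock: 6.98
position: [0.5496, 0.1067, 0.2591]
tool_rot: [3.141, 0.001, 0.885]
force: [-11.9, -2.8, 39.2]
grip_width: -0.0
```

The force went from 12 N to 39 N within 0.3 mm, so the lid is on its hard stop. I'll lift off and look.

Emit:
step_arm(
  plan=[
    [[0,0,0.5,0],[0,0,1.5,0],[0,0,3,0],[-0.5,0.5,6,0],[-1.5,1.2,9,0],[-2.5,2,11,0],[-3,2.5,12,0]],
  ],
  jaw=0,
)

```text
clock: 7.57
position: [0.519, 0.1324, 0.3819]
tool_rot: [3.14, -0.002, 0.885]
force: [-0.4, 0.4, 0.5]
grip_width: 0.0834
```

```bash
python3 look.py w4 wrist 0 0 640 480 1;python3 look.py t4 top 155 200 150 135 5; python3 look.py s4 scene 280 110 130 160 4
```

```text
(no output)
```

View pics/w4.png

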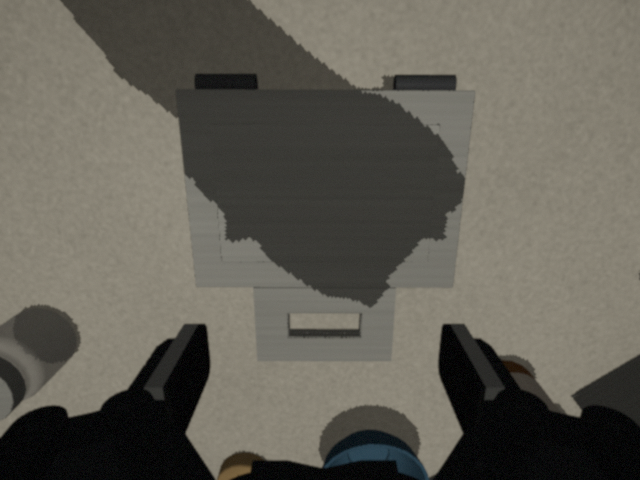

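View pics/t4.png

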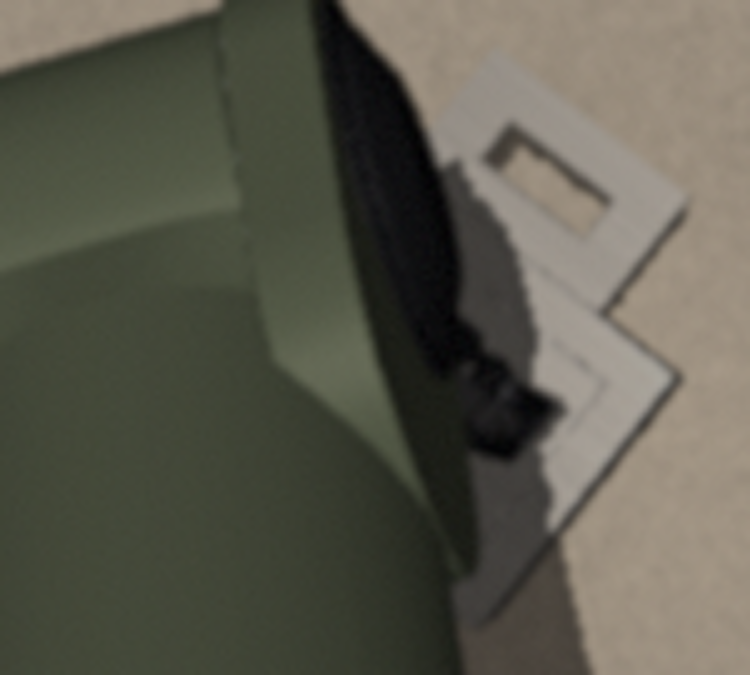

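View pics/s4.png

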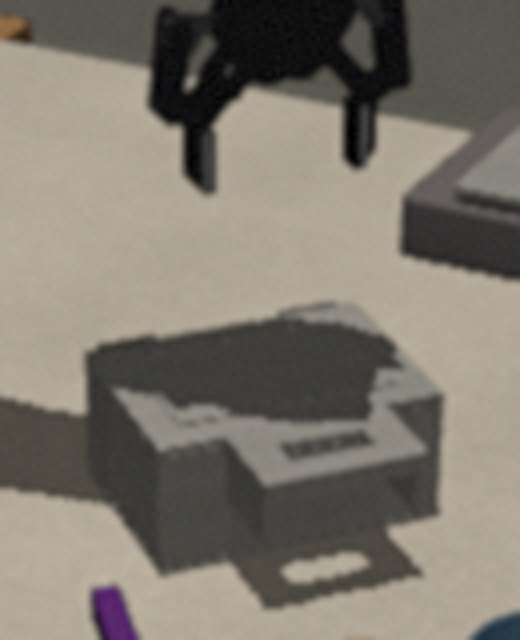

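All three views show the lid shut. In the wrist view the tongue spans (254–395, 288–361) and the slot (288–361, 312–337). I'll zoom in for an exact slot fit.

```bash
python3 - <<'E'
import cv2
im=cv2.imread("pics/w4.png"); cv2.imwrite("pics/w4c.png",cv2.resize(im[275:375,245:405],None,fx=5,fy=5,interpolation=cv2.INTER_CUBIC))
E
```

```text
(no output)
```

View pics/w4c.png

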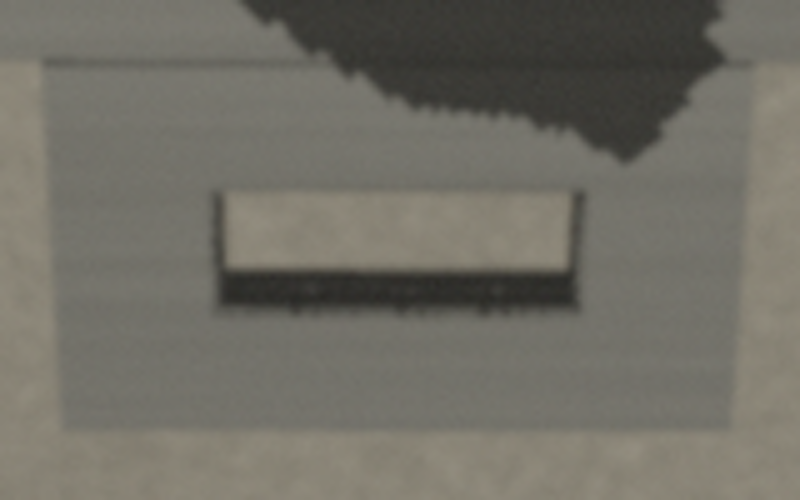

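```bash
python3 - <<'E'
from h import *
import pickle; f=pickle.load(open("pics/w4.pkl","rb"))
u=lambda x,y:((x-2)/5+245,(y-2)/5+275)
B=[(u(213,190),(9.5,26)),(u(583,190),(9.5,-26)),(u(578,308),(-9.5,-26)),(u(216,308),(-9.5,26)),(u(43,62),(30,50)),(u(757,62),(30,-50)),(u(733,430),(-30,-50)),(u(62,430),(-30,50)),
((177,90),(160,90)),((475,90),(160,-90)),((458.5,287.5),(30,-90)),((195,287.5),(30,90))]
for BB in (B[:8],B):
    P=np.array([[*b[1],86] for b in BB])/1000
    r=lambda v:(proj(f,place(P,*v))-[b[0] for b in BB]).ravel()
    s=least_squares(r,[.574,.088,2.461],loss="soft_l1"); print(s.x.round(4),r(s.x).reshape(-1,2).round(1).tolist())
from workcell import bot
o=bot.observe();print(o["position"],o["tool_rot"], o["qpos"].round(3))
E
```

```text
[0.5732 0.0892 2.4542] [[0.7, 0.4], [-0.5, 0.5], [-0.3, 0.0], [0.8, -0.0], [-0.4, -0.2], [-0.1, 0.0], [-0.0, -0.4], [0.1, -0.5]]
[0.5735 0.0891 2.4542] [[0.9, 0.7], [-0.4, 0.8], [-0.2, 0.4], [0.9, 0.3], [-0.2, 0.2], [0.0, 0.4], [0.1, -0.0], [0.2, -0.1], [-2.6, -1.4], [0.8, -0.5], [-5.3, -0.0], [0.7, -0.4]]
[0.51949486 0.13213513 0.37945675] [ 3.14030669e+00 -4.54567331e-04  8.85760205e-01] [-0.509  0.418  0.198  1.871 -0.104  0.862  0.626]
```

Emit:
step_arm(
  plan=[
    [[0.2,-0.8,0.3,-0.06],[0.6,-2.4,0.8,-0.18],[1.0,-4.5,1,-0.3],[1.4,-6.5,1,-0.42],[1.8,-8.5,1,-0.54],[2.2,-10.5,1,-0.66],[2.6,-12.5,1,-0.78],[3.0,-14.5,1,-0.9],[3.4,-16.5,1,-1.02],[3.8,-18.5,1,-1.14],[4.2,-20.5,1,-1.26],[4.6,-22.5,1,-1.38]],
  ],
)

```text
clock: 8.72
position: [0.5656, -0.0944, 0.3881]
tool_rot: [3.139, 0.001, -0.501]
force: [0.1, 0.8, -0.3]
grip_width: 0.0854
```

Emit:
step_arm(
  plan=[
    [[0.4,-2,0,-0.12],[0.8,-4,0,-0.24],[1.2,-6,0,-0.36],[1.6,-8,0,-0.48],[2.1,-10,0,-0.6],[2.6,-12,0,-0.72],[3.1,-14,0,-0.84],[3.5,-15.8,0,-0.94],[3.7,-16.6,0,-1.02],[3.7,-16.6,0,-1.02],[3.7,-16.6,0,-1.02]],
  ],
)

```text
clock: 9.63
position: [0.6024, -0.2609, 0.3865]
tool_rot: [3.136, 0.0, -1.519]
force: [0.4, -0.6, 0.5]
grip_width: 0.0855
```

```bash
python3 look.py w5 wrist 0 0 640 480 1
```

```text
(no output)
```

View pics/w5.png

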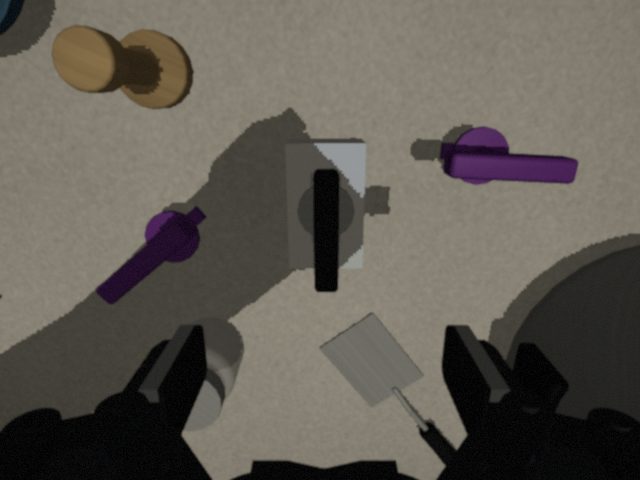

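The wrist view shows the black grip bar at (314–339, 169–291), nearly square to the jaws. Zooming in.

```bash
python3 - <<'E'
import cv2
im=cv2.imread("pics/w5.png"); cv2.imwrite("pics/w5c.png",cv2.convertScaleAbs(cv2.resize(im[130:300,260:390],None,fx=4,fy=4,interpolation=cv2.INTER_CUBIC),alpha=2,beta=10)[:600])
cv2.imwrite("pics/w5c.png",cv2.convertScaleAbs(cv2.resize(im[150:300,260:390],None,fx=4,fy=4,interpolation=cv2.INTER_CUBIC),alpha=2,beta=10))
E
```

```text
(no output)
```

View pics/w5c.png

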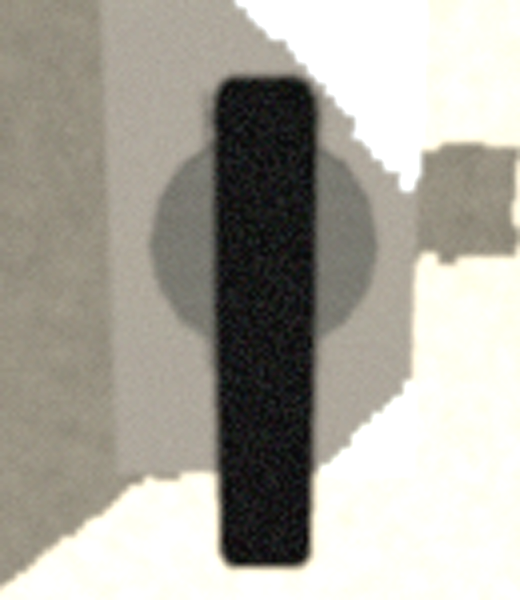

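```bash
python3 - <<'E'
from h import *
import pickle; f=pickle.load(open("pics/w5.pkl","rb"))
print("cam",(-np.array(f["R"]).T@f["t"]).round(3))
u=lambda x,y:((x-1.5)/4+260,(y-1.5)/4+150)
B=[(u(215,77),(40,8,106)),(u(315,77),(40,-8,106)),(u(310,566),(-40,-8,106)),(u(221,566),(-40,8,106))]
C=[(u(264,243),(0,0,46))]
for BB in (B,B+C):
    P=np.array([b[1] for b in BB])/1000
    r=lambda v:(proj(f,place(P,*v))-[b[0] for b in BB]).ravel()
    s=least_squares(r,[.603,-.26,.04]); print(s.x.round(4),r(s.x).reshape(-1,2).round(1).tolist())
    print(proj(f,place([[0,0,.046]],*s.x)),u(264,243))
# tool axis in camera check
E
```

```text
cam [ 0.684 -0.256  0.355]
[ 0.6044 -0.2616  0.0549] [[-0.9, 0.4], [0.9, 0.3], [1.0, -0.5], [-1.0, -0.4]]
[[325.5849379  209.01899473]] (325.625, 210.375)
[ 0.6043 -0.2616  0.0549] [[-0.9, 0.7], [0.9, 0.6], [1.0, -0.2], [-1.0, -0.2], [-0.0, -1.2]]
[[325.59077717 209.21741807]] (325.625, 210.375)
```

Emit:
step_arm(
  plan=[
    [[0.2,-0.1,-1,0],[0.2,-0.1,-3,0],[0.2,-0.1,-5.5,0],[0.2,-0.1,-8,0],[0.2,-0.1,-10,0],[0.2,-0.1,-11.5,0],[0.2,-0.1,-12.7,0],[0.2,-0.1,-13.5,0],[0.2,-0.1,-13.5,0]],
  ],
)

```text
clock: 10.43
position: [0.6043, -0.261, 0.2506]
tool_rot: [3.135, 0.001, -1.517]
force: [0.5, -0.0, 0.1]
grip_width: 0.0852
```

Emit:
step_arm(
  plan=[
    [[0,0,0,0],[0,0,0,0],[0,0,0,0],[0,0,0,0],[0,0,0,0],[0,0,0,0],[0,0,0,0],[0,0,0,0]],
  ],
  jaw=1,
  force=60,
)

```text
clock: 11.1
position: [0.6044, -0.261, 0.2508]
tool_rot: [3.136, 0.001, -1.518]
force: [0.8, -0.8, 4.3]
grip_width: 0.0149
```

Emit:
step_arm(
  plan=[
    [[0,0,0.3,0],[0,0,1,0],[0,0,2,0],[0,0,3,0],[0,0,4,0],[0,0,5.5,0],[0,0,7.5,0],[0,0,9.5,0],[0,0,11.5,0],[0,0,13,0],[0,0,14,0],[0,0,14,0]],
  ],
)

```text
clock: 12.1
position: [0.6045, -0.2614, 0.3936]
tool_rot: [3.139, 0.0, -1.517]
force: [-0.6, 0.5, -1.9]
grip_width: 0.0148
```

```bash
python3 look.py w6 wrist 0 0 640 480 1; python3 look.py s6 scene 200 100 200 200 3
```

```text
(no output)
```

View pics/w6.png

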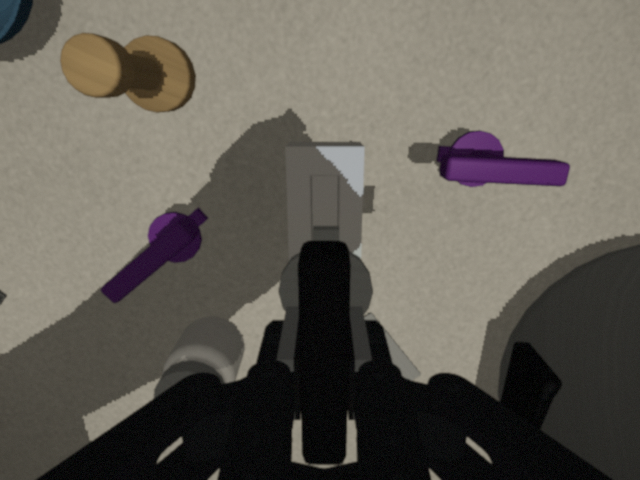

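View pics/s6.png

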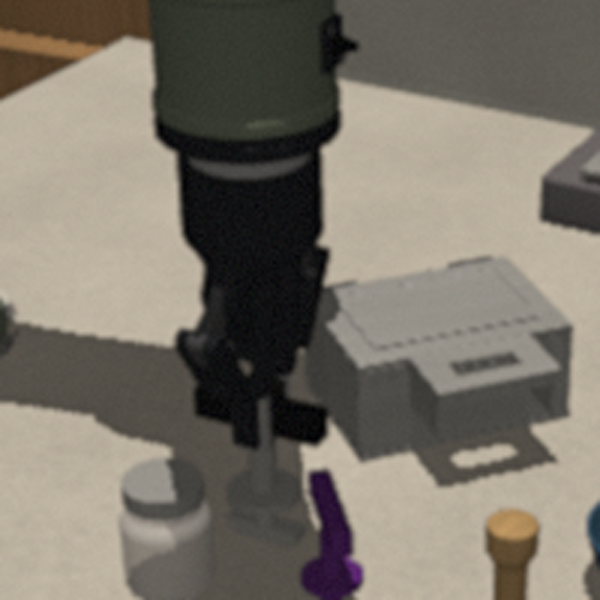

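```bash
python3 - <<'E'
from h import *
import pickle; f=pickle.load(open("pics/w6.pkl","rb"))
im=f["pixels"].copy()
k=(.6045,-.2614,.054); z0=.3936-.155-.085
th=np.linspace(0,2*np.pi,60)
for P,c in ((np.c_[.022*np.cos(th),.022*np.sin(th),0*th+z0+.035],(0,255,0)),(np.array([[.04,.008,z0+.095],[.04,-.008,z0+.095],[-.04,-.008,z0+.095],[-.04,.008,z0+.095]]),(0,0,255)),
 (np.array([[.023,.0065,z0+.012],[.023,-.0065,z0+.012],[-.023,-.0065,z0+.012],[-.023,.0065,z0+.012]]),(255,255,0))):
    cv2.polylines(im,[(proj(f,place(P,*k))*16).astype(int)],True,c,1,cv2.LINE_AA,4)
im=cv2.convertScaleAbs(im,alpha=2)
cv2.imwrite("pics/w6o.png",cv2.resize(im[200:480,230:430],None,fx=2.1*1.9/2,fy=2.1*1.9/2,interpolation=cv2.INTER_CUBIC))
E
```

```text
(no output)
```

View pics/w6o.png

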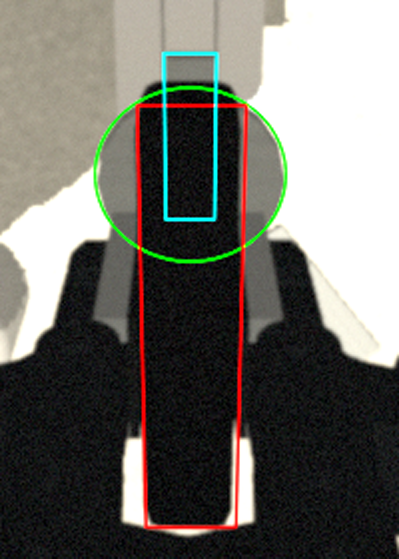

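The key is held upright with its head at the predicted place (within about 1 px). I'll carry it over the slot, turning it +0.83 rad.

Emit:
step_arm(
  plan=[
    [[-0.1,0.8,0,0.03],[-0.3,2.8,0,0.08],[-0.6,6,0,0.16],[-0.9,9.5,0,0.24],[-1.2,13,0,0.32],[-1.5,16.5,0,0.4],[-1.8,20,0,0.48],[-2.1,23.5,0,0.56],[-2.4,27,0,0.64],[-2.7,30.5,0,0.72],[-2.9,33,0,0.79],[-3.1,34.5,0,0.83]],
  ],
)

```text
clock: 13.2
position: [0.5725, 0.0881, 0.3898]
tool_rot: [3.136, 0.003, -0.678]
force: [-0.4, 0.1, -1.9]
grip_width: 0.015
```

Emit:
step_arm(
  plan=[
    [[0,0.2,0,0],[0,0.4,0,0],[0,0.5,0,0],[0,0.5,0,0]],
  ],
)

```text
clock: 13.53
position: [0.5726, 0.0919, 0.3897]
tool_rot: [3.135, 0.003, -0.681]
force: [0.1, -0.7, -1.2]
grip_width: 0.0148
```

```bash
python3 look.py w7 wrist 0 0 640 480 1; python3 -c "
from workcell import bot
o=bot.observe();print(o['position'],o['tool_rot'],o['force'])"
```

```text
[0.572612   0.09174807 0.38976979] [ 3.13505004e+00  2.77543886e-03 -6.80504921e-01] [ 0.26745679  0.37772606 -1.63126979]
```

View pics/w7.png

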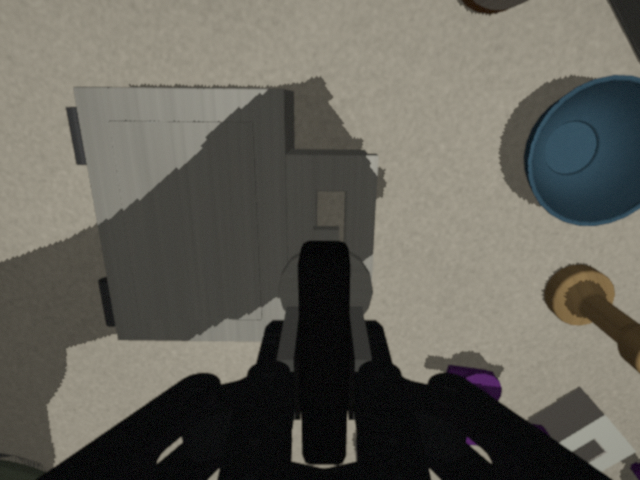

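Emit:
step_arm(
  plan=[
    [[0.1,-0.1,-0.5,0],[0.2,-0.2,-1.5,0],[0.2,-0.2,-2.8,0],[0.2,-0.2,-4,0],[0.2,-0.2,-4.8,0],[0.2,-0.2,-5,0],[0.2,-0.2,-5,0]],
  ],
)

```text
clock: 14.17
position: [0.5746, 0.0895, 0.339]
tool_rot: [3.134, 0.003, -0.681]
force: [0.6, -0.3, -0.9]
grip_width: 0.0151
```

```bash
cat > ov.py <<'E'
from h import *
import sys,pickle
from scipy.spatial.transform import Rotation as Ro
from workcell import bot
n=sys.argv[1]
o=bot.observe(); f=bot.grab_frame("wrist"); im=cv2.convertScaleAbs(f["pixels"],alpha=2)
p=np.array(o["position"]);R=Ro.from_euler("xyz",o["tool_rot"]).as_matrix()
print(p.round(4),np.round(o["tool_rot"],4),np.round(o["force"],1))
# key: tool frame, key x = tool -y? ; z up = -tool z
def key(P):  # P in key frame (origin under head), bar centre at grasp pt
    P=np.atleast_2d(P); q=np.c_[P[:,1],P[:,0],.155+.085-P[:,2]]
    return p+q@R.T
th=np.linspace(0,2*np.pi,60)
def dr(W,c): cv2.polylines(im,[(proj(f,W)*16).astype(int)],True,c,1,cv2.LINE_AA,4)
rc=lambda a,b,z:np.array([[a,b,z],[a,-b,z],[-a,-b,z],[-a,b,z]])
dr(key(np.c_[.022*np.cos(th),.022*np.sin(th),0*th+.035]),(0,255,0))
dr(key(rc(.04,.008,.095)),(0,0,255)); dr(key(rc(.023,.0065,.012)),(255,255,0)); dr(key(rc(.019,.004,0)),(255,0,255))
s=(.5732,.0892,2.4542)
dr(place(rc(.0095,.026,.086),*s),(0,255,255)); dr(place(rc(.03,.05,.086),*s),(0,165,255))
h=key([0,0,0])[0]; c,sn=np.cos(s[2]),np.sin(s[2]); d=h[:2]-s[:2]
print("head",h.round(4),"off slotx,y mm",((c*d[0]+sn*d[1])*1e3).round(2),((-sn*d[0]+c*d[1])*1e3).round(2))
cv2.imwrite(f"pics/{n}.png",cv2.resize(im[130:330,230:420],None,fx=3,fy=3,interpolation=cv2.INTER_CUBIC))
E
python3 ov.py w8
```

```text
[0.5746 0.0895 0.339 ] [ 3.134   0.0033 -0.6809] [ 0.6 -0.3 -0.9]
head [0.5728 0.0886 0.0991] off slotx,y mm -0.06 0.72
```

View pics/w8.png

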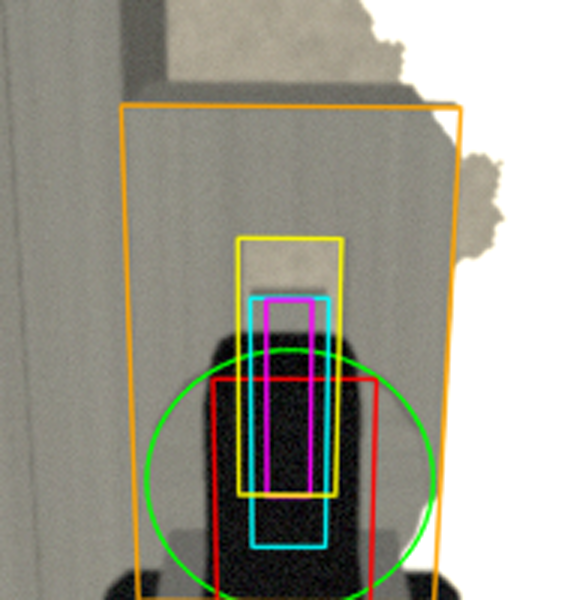

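```bash
python3 - <<'E'
from h import *
from workcell import bot
f=bot.grab_frame("wrist"); print((-np.array(f["R"]).T@f["t"]).round(3))
im=cv2.convertScaleAbs(f["pixels"],alpha=2.2)
cv2.imwrite("pics/w9.png",cv2.resize(im[145:265,260:400],None,fx=5,fy=5,interpolation=cv2.INTER_CUBIC))
E
```

```text
[0.626 0.155 0.309]
```

View pics/w9.png

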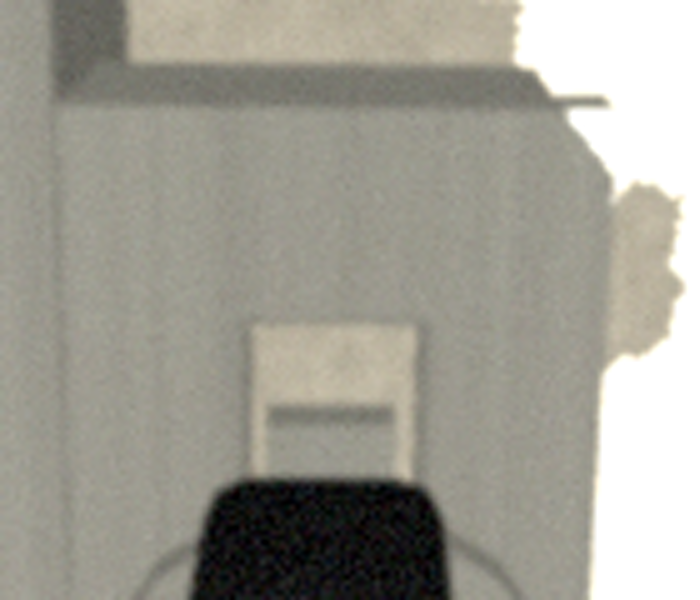

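The overlay matches the raw picture within 0.5 px: slot at (310–343, 209.6) and head at (313–339, 229). The head is centred to within 1 mm, so I'll insert it slowly.

Emit:
step_arm(
  plan=[
    [[0.05,0.05,-0.2,0],[0.05,0.05,-0.5,0],[0.05,0.05,-0.8,0],[0.05,0.05,-1.1,0],[0.05,0.05,-1.4,0],[0.05,0.05,-1.7,0],[0.05,0.05,-2.0,0],[0.05,0.05,-2.3,0]],
  ],
)

```text
clock: 14.93
position: [0.5752, 0.0901, 0.3167]
tool_rot: [3.135, 0.003, -0.681]
force: [-0.1, -0.0, -1.9]
grip_width: 0.0149
```

```bash
python3 ov.py w10
```

```text
[0.5752 0.0901 0.3167] [ 3.1352e+00  2.5000e-03 -6.8070e-01] [-0.1 -0.  -1.9]
head [0.5738 0.0893 0.0767] off slotx,y mm -0.4 -0.46
```

View pics/w10.png

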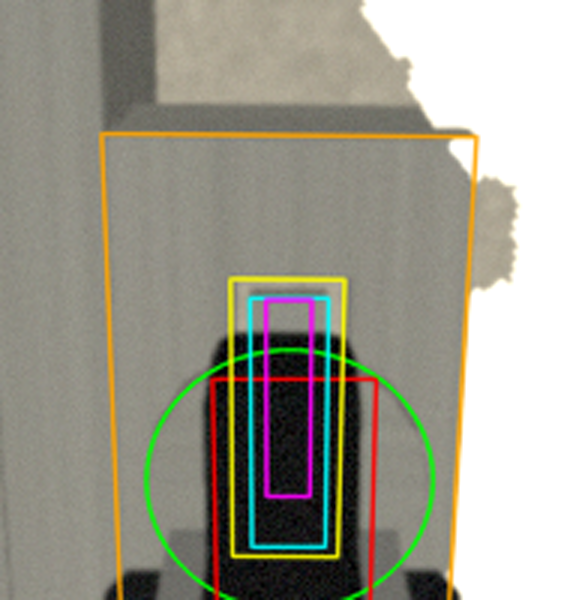

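Emit:
step_arm(
  plan=[
    [[0,0,-0.2,0],[0,0,-0.5,0],[0,0,-0.8,0],[0,0,-1.1,0],[0,0,-1.4,0],[0,0,-1.6,0],[0,0,-1.75,0],[0,0,-1.85,0],[0,0,-1.85,0]],
  ],
)

```text
clock: 15.73
position: [0.5751, 0.0901, 0.2975]
tool_rot: [3.135, 0.003, -0.681]
force: [-0.0, 0.1, -1.8]
grip_width: 0.0151
```

Emit:
step_arm(
  plan=[
    [[0,0,-0.05,0],[0,0,-0.1,0],[0,0,-0.15,0],[0,0,-0.15,0]],
  ],
)

```text
clock: 16.07
position: [0.5753, 0.09, 0.2966]
tool_rot: [3.135, 0.003, -0.681]
force: [-2.0, -0.9, 8.8]
grip_width: 0.0151
```

The collar met the lid at the predicted height (TCP z 0.2966). I'll ease up 0.5 mm and make the quarter turn.

Emit:
step_arm(
  plan=[
    [[0,0,0.05,0.04],[0,0,0.1,0.12],[0,0,0.1,0.24],[0,0,0.1,0.36],[0,0,0.1,0.48],[0,0,0.1,0.6],[0,0,0.1,0.72],[0,0,0.1,0.84],[0,0,0.1,0.96],[0,0,0.1,1.08],[0,0,0.1,1.2],[0,0,0.1,1.3]],
  ],
)

```text
clock: 17.07
position: [0.5753, 0.0899, 0.2977]
tool_rot: [3.135, 0.003, 0.625]
force: [0.9, -0.7, -1.1]
grip_width: 0.0149
```

Emit:
step_arm(
  plan=[
    [[-0.05,0,0,0.1],[-0.1,0.05,0,0.2],[-0.2,0.05,0,0.258],[-0.2,0.05,0,0.26],[-0.2,0.05,0,0.26]],
  ],
)

```text
clock: 17.48
position: [0.5733, 0.0902, 0.2978]
tool_rot: [3.135, 0.002, 0.883]
force: [-0.1, 0.6, -1.7]
grip_width: 0.015
```

Emit:
step_arm(
  plan=[
    [[0,0,-0.05,0],[0,0,-0.1,0],[0,0,-0.12,0],[0,0,-0.12,0]],
  ],
)

```text
clock: 17.82
position: [0.5734, 0.0902, 0.2967]
tool_rot: [3.135, 0.002, 0.882]
force: [-0.1, -0.8, 2.4]
grip_width: 0.015
```

```bash
python3 ov.py w11; python3 look.py s11 scene 280 60 150 200 3
```

```text
[0.5734 0.0902 0.2967] [3.1349e+00 2.3000e-03 8.8240e-01] [-0.1 -0.8  2.4]
head [0.5743 0.0888 0.0567] off slotx,y mm -1.11 -0.35
```

View pics/w11.png

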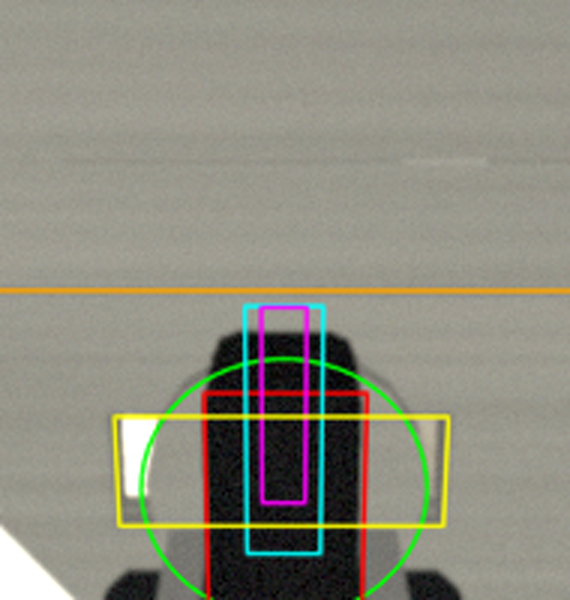

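View pics/s11.png

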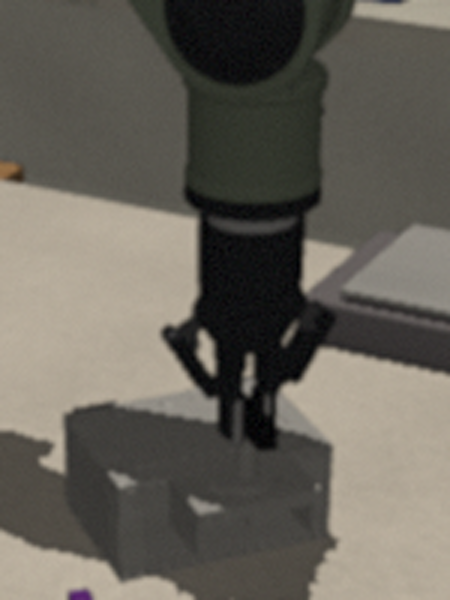

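The key is turned and seated: the bar is square to the slot and the collar covers its middle. Releasing.

Emit:
step_arm(
  plan=[
    [[0,0,0,0],[0,0,0,0],[0,0,0,0],[0,0,0,0],[0,0,0,0],[0,0,0,0],[0,0,0,0]],
  ],
  jaw=0,
)

```text
clock: 18.5
position: [0.5734, 0.0902, 0.2967]
tool_rot: [3.135, 0.002, 0.883]
force: [0.1, -0.5, -0.3]
grip_width: 0.0853
```

Emit:
step_arm(
  plan=[
    [[0,0,0.5,0],[0,0,1.5,0],[0,0,3,0],[0,0,5,0],[0,0,7,0],[0,0,9,0],[0,0,10.5,0],[0,0,11,0],[-1.5,1.2,11,0],[-4,3.2,11,0],[-6,4.8,11,0],[-6,4.8,11,0]],
  ],
)

```text
clock: 19.5
position: [0.5104, 0.1412, 0.4068]
tool_rot: [3.137, 0.002, 0.887]
force: [0.2, 1.9, 1.2]
grip_width: 0.0854
```

```bash
python3 look.py w12 wrist 160 180 320 240 2; python3 look.py s12 scene 180 90 300 320 2;  python3 look.py t12 top 100 50 480 350 1
```

```text
(no output)
```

View pics/w12.png

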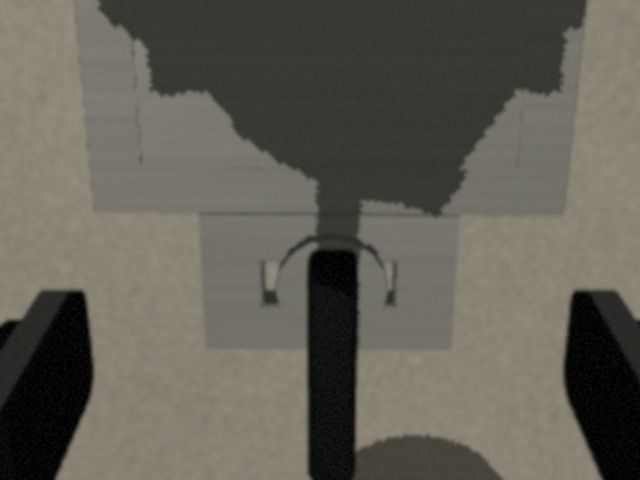

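View pics/s12.png

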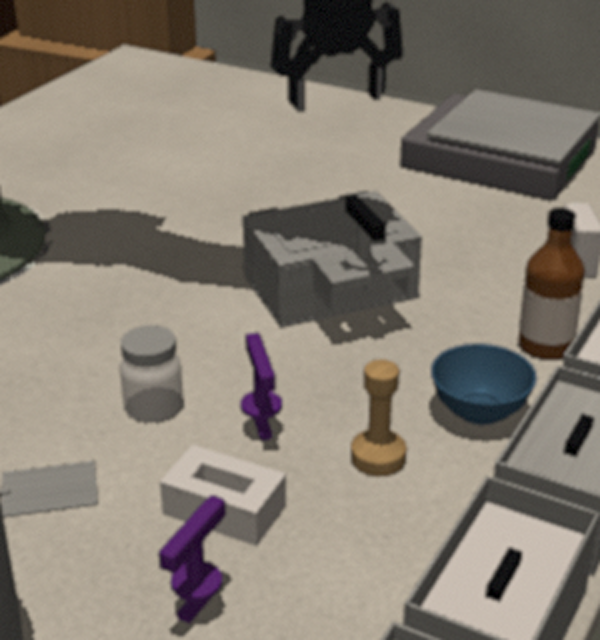

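View pics/t12.png

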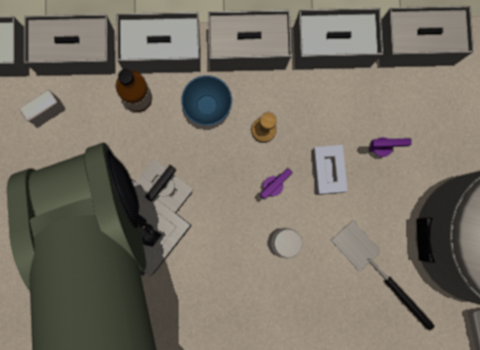

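The key stands upright and locked, the lid looks flat, and the bystanders haven't moved. One numeric check before handing in.

```bash
python3 - <<'E'
from h import *
import pickle; f=pickle.load(open("pics/w12.pkl","rb")); s=(.5732,.0892,2.4542)
im=cv2.convertScaleAbs(f["pixels"],alpha=1.6)
rc=lambda a,b,z:np.array([[a,b,z],[a,-b,z],[-a,-b,z],[-a,b,z]])
th=np.linspace(0,2*np.pi,60)
for P,c in((rc(.03,.05,.086),(0,165,255)),(rc(.0095,.026,.086),(0,255,255)),(rc(.04,.008,.152),(0,0,255)),(np.c_[.022*np.cos(th),.022*np.sin(th),0*th+.092],(0,255,0))):
    cv2.polylines(im,[(proj(f,place(P,*s))*16).astype(int)],True,c,1,cv2.LINE_AA,4)
cv2.imwrite("pics/w12o.png",cv2.resize(im[270:440,240:420],None,fx=3.5,fy=3.5,interpolation=cv2.INTER_CUBIC))
E
```

```text
(no output)
```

View pics/w12o.png

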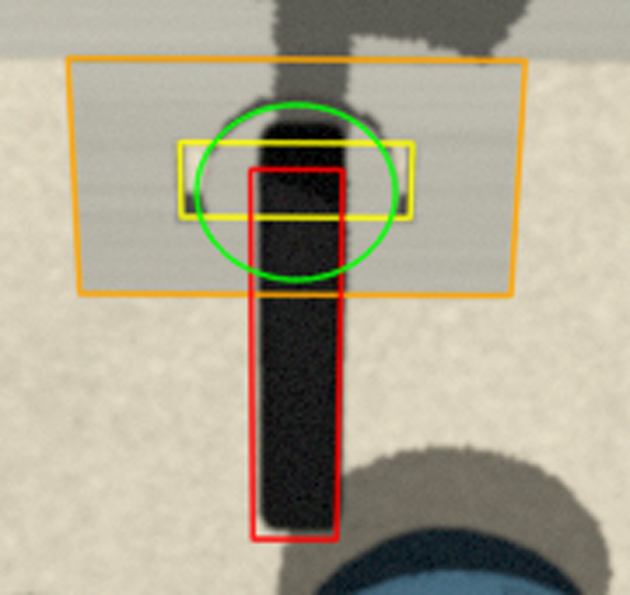

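```bash
python3 -c "
from workcell import bot
print(bot.job_done()); print(bot.observe()['clock'])"
```

```text
the job is handed in; nothing more can be done
None
the job is handed in; nothing more can be done
```

I lowered the lid with closed fingertips along its arc and pressed it onto its stop. Then I took the T-key from the white rest, passed it through the slot until the collar sat on the lid, turned it a quarter turn and let go. I handed the job in at about 19.6 s.

- **Lid:** the wrist-camera overlay shows the tongue flat at the shut height. I touched the lid at about 12 N, then pressed once more to make sure it was home. That last press reached about 39 N at the fingertips, close to the 40 N limit for the arm and gripper body.
- **Key:** it stands upright and free of the gripper, with its bar square to the slot and its collar over the slot's middle. It sits about 1–2 mm off exact centre, within the slot's clearance.
- **Quarter turn:** I turned counter-clockwise seen from above, since the task didn't give a direction. No resistance showed.
- **Other things:** the last scene and top pictures show the bystanders and the purple look-alikes where they were. I checked that by eye, not by measurement.

No check failed. My first fit of the rest used wrong corner matches in the scene picture, and I corrected it before moving to the key.

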